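# Pack the cell-counting kit tray

## Task

Pack the cell-counting kit into the black tray: lay the black case in the widest oblong pocket, the small white carton in the shortest oblong pocket, the thick marker in the long narrow pocket and the hand tally counter in the round pocket, each lying flat on its pocket's floor. Leave the thin pen and the round timer where they are; they do not belong to the kit.

Things in the scene. Friction and masses are not known exactly. Their poses are not given: they have to be found in the camera images.
- chamber_case: flat black closed case, 44 x 92 x 19 mm, loose, lying flat, about 55 g; origin at the centre of its underside, x across its 44 mm width, y along its 92 mm length, z up
- carton: small closed white oblong carton, 28 x 64 x 15 mm, loose, lying flat, about 40 g; origin at the centre of its underside, x across its 28 mm width, y along its length, z up
- tally: chrome hand tally counter, loose, lying flat, 56 x 53 x 24 mm, about 75 g: round drum 46 mm across, 22 mm high, its upright axis at (-5, +3) mm from the origin, and a rigid thumb lever out on the +x side to x = 28 mm; origin at the centre of its underside, z up. Grip the drum along y. The circle round drum and lever: middle (+1, +4) mm, radius 30 mm
- marker: thick round marker pen, white with a black cap, 17 mm thick, 135 mm long, 16 mm high, loose, lying, about 16 g; origin at the middle of its underside as it lies at the start, x across, y along its length. It can roll, and the origin turns with it
- thin_pen: look-alike that stays: thin white ballpoint pen with red ends, 11 mm thick, 145 mm long, 9 mm high, loose; origin at the middle of its underside, y along its length
- timer: look-alike that stays: round white table timer with a red domed knob on top, 65 mm across, 44 mm high, loose; origin at the centre of its underside
- case_pocket: the widest oblong pocket of the tray, inside 116 x 64 mm, for the black case; fixed; origin at the centre of its underside, x along the tray's short side (its length), z up; floor 5 mm, rim 10 mm above the bench, walls 2 mm. The four pockets are grey inserts side by side, 86 mm between centres, in any order, in a fixed low black tray 180 x 356 mm, rim 10 mm high, on the robot's left
- carton_pocket: the shortest oblong pocket of the tray, inside 88 x 48 mm, for the carton; fixed; origin at the centre of its underside, x along the tray's short side (its length), z up; floor 5 mm, rim 10 mm above the bench, walls 2 mm. 
- marker_pocket: the long narrow pocket of the tray, inside 158 x 36 mm, for the marker; fixed; origin at the centre of its underside, x along the tray's short side (its length), z up; floor 5 mm, rim 10 mm above the bench, walls 2 mm. 
- round_pocket: the round pocket of the tray, inside diameter 78 mm, for the tally counter; fixed; origin at the centre of its underside, x along the tray's short side, z up; floor 5 mm, rim 10 mm above the bench, walls 2 mm. 

How it is judged:
By the outcome, as a careful person would: the job done as asked, in the order asked, and still so for the second after the job is handed in, with the robot touching nothing.
It also fails if it takes over 106 s, if anything falls off the work surface, if the arm or the gripper's body presses on something with over 40 N, if the wrist force passes 120 N, or if a joint passes its speed limit or range.

## Robot

A 6-joint arm with a two-finger parallel gripper is mounted at the origin on a cart in front of the work surface, level with it; the furniture and walls round the work are solid. World frame = base frame: x ahead of the robot, y to its left, z up, the work surface at z = 0. Lengths are in m, angles in degrees, forces in N, time in s.
With the tool pointing down it reaches from about 0.4 to 0.825 m from the base axis. Payload 7 kg.
Tool frame: the origin (TCP) lies on the centre line of the jaws, within the pads' length; the fingertips stand 8 mm ahead of it and the grasp point (between the pads) lies 11 mm behind it; z points along the fingers, y is the line along which they close (so a half turn about z gives the same grasp; the last joint's range is limited). The gripper opens to 88 mm and grips with 3 to 60 N. Pads are 19 mm wide; open, the fingers measure 130 mm over their backs; the gripper's body (78 mm by 193 mm) begins 47 mm behind the grasp point.
Start: joints at [89.559, 20.546, 0.682, 0, -70.136, -16.507], TCP at [0.197, 0.646, 0.235] pointing down, gripper open.
Joint ranges: [-176.03, 176.03], [-82.01, 121.73], [-58.28, 71.71], [-173.87, 95.51], [-174.79, -0.11], [-173.66, 173.66]. Speed limits (degrees/s): [136.94, 136.94, 172.46, 180, 180, 180].

## Interface

Orientations are given as [roll, pitch, yaw] about the fixed x, y, z axes, in that order (R = Rz(yaw) Ry(pitch) Rx(roll)).
In Python, from plant import ctrl, vision gives the robot as it stands. The module is installed in compiled form; this text tells all that it offers.
- The arm moves only by the tool move_arm, never from a script. Its argument "moves" is one flat list of numbers, 7 for each row, row after row: the finger opening in cm, from 0 to 8.76, then the shift along the tool's x, y, z in cm, then the turn, a rotation vector about the tool's x, y, z in rad. A call has 1 to 8 rows; each row shifts and turns the commanded pose from where the row before left it, along the tool's axes as they then stand; what a row does not reach is not made up. A row lasts 1/10 s, in which the tool goes at most 50 mm and 8.59 degrees, less where a joint would pass 70% of its speed; a pose out of reach is approached as far as the arm can. A call with a gripper value outside its range is refused whole. The fingers move at their own pace and stop on an object; the grip force is fixed at half the most. Time passes only in rows, so rows that do not move let the fingers close. It gives the time, the measured TCP pose, the force, the opening and the grip force at its end, in the units of the state.
- ctrl.get_obs(): the state, without advancing time (a new reading comes with each control period).
- vision.snapshot(name): name is "scene" or "top" or "wrist"; returns (picture, depth): 480x640x3 uint8, red, green, blue; 480x640 float32, m along the optical axis (not along the pixel's ray), 0 where there is no reading.
- vision.camera_model(name): a dict with "vertical_fov" (degrees; the focal length in pixels is half the picture's height over the tangent of half this angle, whatever the lens; pixels are square), "cx", "cy" (the principal point, pixels), "D" ([k1, k2, p1, p2, k3] as OpenCV has them; the pictures are not rectified), "cam_to_world" (4x4, takes a point from camera to world coordinates). Camera axes: x right, y down, z forward; pixel columns grow to the right and rows downward; lengths in m; the calibration is good to about 2 mm. A picture is of the moment at which its call begins: read the wrist's pose just before it. camera_model takes no time and is no camera call; for the wrist camera it gives the pose at the moment of the call.
- ctrl.close_job(): hands the job in; it is judged then, once.
The state is a dict: "clock": time; "joint_pos": joint angles; "qvel": joint speeds; "tau": joint torques, N m; "tool_pos": TCP position; "orientation": TCP orientation; "force": force on the tool from outside, world axes, zero at the start; "moment": the same for the moment, N m; "opening": finger opening in m; "gripper_force": force on a finger pad.
Only numpy, scipy, OpenCV 4.12 (cv2) and the standard library are available. Lean on these libraries where they do the work, as an engineer would, in place of code of your own. Each camera call takes 0.05 s, during which the arm holds its last target. There are 200 camera calls.

## Working session

There is one attempt and no reset: what is moved stays moved. The work goes in short steps, Python scripts to look and compute and a tool call to move; the robot and the scene stay as the last step left them, time stands still between calls to the robot, and variables do not carry over. Pictures are saved under pics/ and viewed, at most 14 in all, crops included, and the job is handed in when it is done.

Besides the shell and the picture viewer there is one more tool, called after "Emit:" as a command line: name --argument value ..., lists and objects as JSON in quotes. move_arm: Moves the arm, as the interface text tells. Its arguments: {"type":"object","properties":{"moves":{"type":"array"}},"required":["moves"]}

```bash
ls; mkdir -p pics; cat > h.py <<'E'
import numpy as np, cv2
from plant import ctrl, vision
def K(m):
    f=240/np.tan(np.radians(m["vertical_fov"]/2)); return np.array([[f,0,m["cx"]],[0,f,m["cy"]],[0,0,1.]])
def rays(m,px):
    n=cv2.undistortPoints(np.float64(px).reshape(-1,1,2),K(m),np.array(m["D"],float)).reshape(-1,2)
    return np.c_[n,np.ones(len(n))]
def at_z(m,px,z):
    T=np.array(m["cam_to_world"]); d=rays(m,px)@T[:3,:3].T; o=T[:3,3]
    return o+d*((z-o[2])/d[:,2])[:,None]
def cloud(m,dep):
    v,u=np.mgrid[:480,:640]; r=rays(m,np.c_[u.ravel(),v.ravel()]); T=np.array(m["cam_to_world"])
    return ((r*dep.reshape(-1,1))@T[:3,:3].T+T[:3,3]).reshape(480,640,3)
def snap(n):
    m=vision.camera_model(n); p,d=vision.snapshot(n); return m,p,d
def save(n,p): cv2.imwrite("pics/"+n,cv2.cvtColor(p,cv2.COLOR_RGB2BGR))
E
python3 - <<'E'
from h import *
o=ctrl.get_obs(); print({k:np.round(v,3).tolist() for k,v in o.items()})
for n in("top","scene"):
    m,p,d=snap(n); save(n+"0.png",p); np.savez(n+"0.npz",p=p,d=d); print(n,m["vertical_fov"],np.round(m["cam_to_world"],3).tolist(),(d>0).mean())
E
```

```text
pics
{'clock': 0.0, 'joint_pos': [89.559, 20.592, 0.635, -0.021, -70.135, -16.507], 'qvel': [0.071, 0.012, -0.037, 0.024, -0.008, 0.019], 'tau': [-0.001, -58.272, 29.305, 6.997, 0.007, -0.0], 'tool_pos': [0.197, 0.645, 0.234], 'orientation': [179.906, -0.007, -16.956], 'force': [0.466, -0.922, -0.327], 'moment': [0.017, 0.02, 0.014], 'gripper_force': 0.0, 'opening': 0.088}
top 42.5695411147481 [[0.004, -0.991, 0.136, 0.321], [-1.0, -0.007, -0.023, 0.049], [0.023, -0.136, -0.99, 1.646], [0.0, 0.0, 0.0, 1.0]] 0.9960807291666667
scene 52.037344058077714 [[0.613, -0.621, 0.488, -0.007], [-0.79, -0.478, 0.385, -0.4], [-0.006, -0.621, -0.784, 0.891], [0.0, 0.0, 0.0, 1.0]] 0.9961555989583334
```

View pics/top0.png

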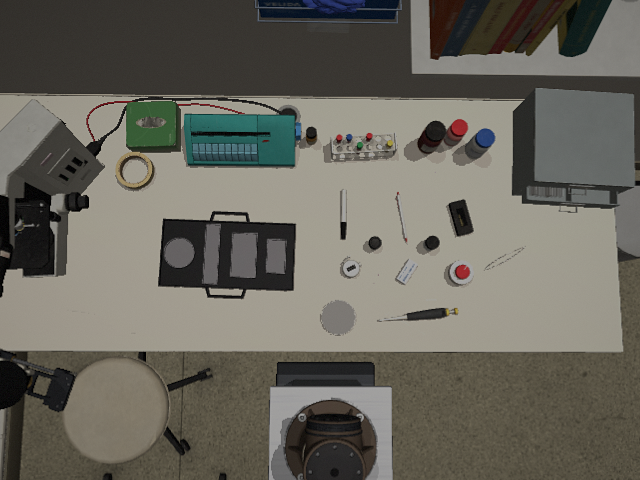

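View pics/scene0.png

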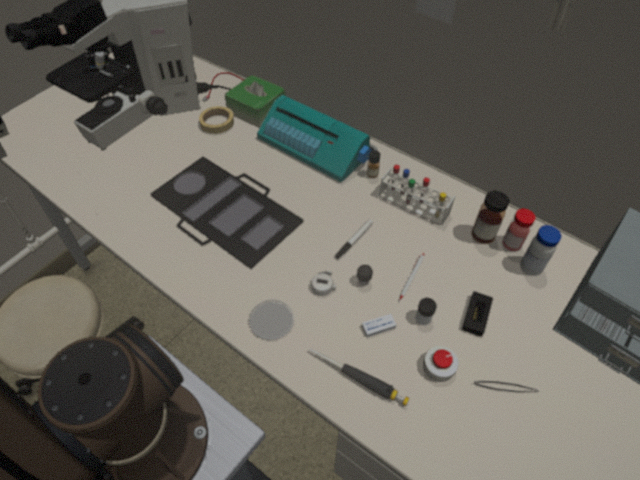

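```bash
python3 - <<'E'
from h import *
for n,pts in(("top",[(335,440),(335,470),(228,255),(110,410),(400,270),(350,268),(460,217),(343,215),(600,340),(375,243),(338,318),(431,243),(420,315),(460,272),(500,258),(80,366)]),("scene",[(225,210),(380,325),(323,283),(100,380),(20,420)])):
    m=vision.camera_model(n); z=np.load(n+"0.npz"); c=cloud(m,z["d"])
    for u,v in pts: print(n,u,v,np.round(c[v,u],3))
    if n=="top":
        P=c; ok=(abs(P[...,2])<.3)&(P[...,0]>.2)&(P[...,0]<.75)&(abs(P[...,1])<.75)
        # orthographic heightmap
E
python3 - <<'E'
from h import *
m=vision.camera_model("top"); z=np.load("top0.npz"); p=z["p"]
crop=p[170:340,150:510]; save("crop0.png",cv2.resize(crop,(800,378),interpolation=cv2.INTER_CUBIC))
E
```

```text
top 335 440 [ 0.067 -0.002  0.276]
top 335 470 [ 0.006 -0.002  0.279]
top 228 255 [0.494 0.275 0.004]
top 110 410 [ 0.043  0.675 -0.338]
top 400 270 [ 0.457 -0.186 -0.001]
top 350 268 [ 0.46  -0.05   0.024]
top 460 217 [ 0.599 -0.347  0.02 ]
top 343 215 [ 0.603 -0.032  0.017]
top 600 340 [ 0.273 -0.721 -0.002]
top 375 243 [ 0.525 -0.115  0.041]
top 338 318 [ 0.329 -0.019  0.011]
top 431 243 [ 0.524 -0.261  0.051]
top 420 315 [ 0.337 -0.235  0.02 ]
top 460 272 [ 0.449 -0.338  0.042]
top 500 258 [ 0.491 -0.456  0.007]
top 80 366 [ 0.148  0.924 -0.742]
scene 225 210 [0.489 0.265 0.004]
scene 380 325 [ 0.449 -0.208  0.015]
scene 323 283 [ 0.455 -0.059  0.023]
scene 100 380 [ 0.013 -0.019  0.278]
scene 20 420 [-0.084 -0.02   0.338]
```

View pics/crop0.png

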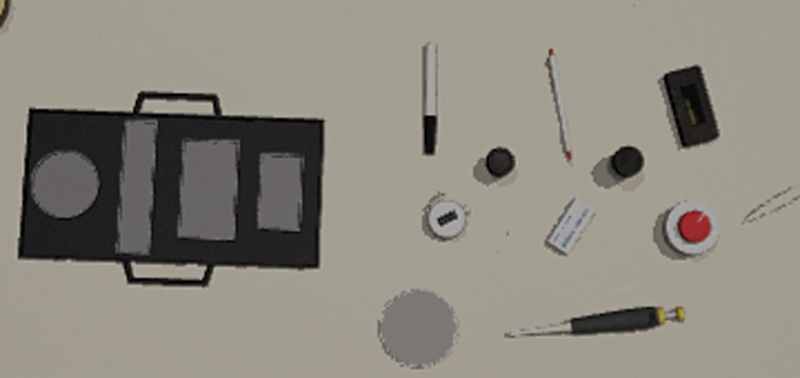

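```bash
python3 - <<'E'
from h import *
m=vision.camera_model("top"); z=np.load("top0.npz"); p=z["p"].astype(int); P=cloud(m,z["d"]); Z=P[...,2]
def win(c,r): 
    x=np.zeros((480,640),bool); x[c[1]-r:c[1]+r,c[0]-r:c[0]+r]=1; return x
def rep(n,mask):
    nl,l,s,_=cv2.connectedComponentsWithStats(mask.astype(np.uint8)); mask=l==1+np.argmax(s[1:,4])
    Q=P[mask]; v,u=np.nonzero(mask); zt=np.median(Q[:,2])
    W=at_z(m,np.c_[u,v],zt)[:,:2]; r=cv2.minAreaRect(np.float32(W*1000)); print(n,mask.sum(),"ztop %.3f"%zt,"rect c",np.round(r[0],1),"size",np.round(r[1],1),"ang %.1f"%r[2],"mean",np.round(W.mean(0)*1000,1))
for n,c,r,h in(("marker",(343,215),35,.006),("pen",(402,217),35,.004),("case",(460,217),28,.008),("carton",(407,271),18,.007),("tally",(350,268),16,.012),("timer",(461,272),20,.01),("disc",(338,318),26,.005),("jar1",(375,243),12,.02),("jar2",(431,243),12,.02)):
    rep(n,win(c,r)&(Z>h))
g=p.min(2); print(np.median(p[245:265,235:250],axis=(0,1)),p[285,228],p[225,300])
for n,c in(("round",(179,253)),("p2",(212,253)),("p3",(244,255)),("p4",(277,256))):
    rep(n,win(c,38)&(g>60)&(g<115)&(np.indices((480,640))[1]>160)&(abs(np.indices((480,640))[1]-c[0])<20)) 
x=(g<45)&(np.indices((480,640))[1]<300)&(np.indices((480,640))[1]>155)&(np.indices((480,640))[0]>215)&(np.indices((480,640))[0]<300)
rep("tray",x)
E
```

```text
marker 279 ztop 0.015 rect c [606.3 -35.2] size [ 20.2 136.8] ang 88.4 mean [606.7 -33.4]
pen 186 ztop 0.008 rect c [ 594.5 -193.7] size [151.4  21.5] ang 12.1 mean [ 597.8 -192.2]
case 594 ztop 0.020 rect c [ 598.9 -348.9] size [96.6 50.3] ang 12.0 mean [ 598.5 -349.7]
carton 264 ztop 0.016 rect c [ 452.5 -203.4] size [32.8 67.3] ang 52.8 mean [ 453.1 -202.6]
tally 253 ztop 0.023 rect c [459.5 -55.7] size [46.9 49.8] ang 6.4 mean [460.  -53.4]
timer 500 ztop 0.034 rect c [ 449.4 -342. ] size [62.7 66.6] ang 44.4 mean [ 449.9 -342.1]
disc 30 ztop 0.006 rect c [347.2   8.3] size [18.3 26. ] ang 40.7 mean [348.9   7.4]
jar1 137 ztop 0.043 rect c [ 524.4 -115. ] size [31.6 32. ] ang 89.7 mean [ 524.9 -114.5]
jar2 174 ztop 0.054 rect c [ 525.  -262.8] size [35.  40.4] ang 25.8 mean [ 524.8 -262.7]
[104. 100. 101.] [31 31 31] [163 159 146]
round 718 ztop 0.006 rect c [499.8 404.9] size [77.7 80. ] ang 0.4 mean [499.9 405.4]
p2 891 ztop 0.007 rect c [497.3 319.4] size [ 40.  161.3] ang 88.3 mean [497.1 319.2]
p3 1125 ztop 0.006 rect c [495.  233.3] size [ 67.8 119.6] ang 88.3 mean [494.3 233.5]
p4 646 ztop 0.007 rect c [492.5 147. ] size [51.8 91.7] ang 88.3 mean [491.9 147.6]
tray 5503 ztop 0.004 rect c [491.4 277.8] size [355.3 220.4] ang 88.3 mean [493.7 279.4]
```

Emit:
move_arm --moves '[8.76,3.66,2.76,0,0,0,0,8.76,3.66,2.76,0,0,0,0,8.76,3.66,2.76,0,0,0,0,8.76,3.66,2.76,0,0,0,0,8.76,3.66,2.76,0,0,0,0,8.76,3.66,2.76,0,0,0,0,8.76,3.66,2.76,0,0,0,0,8.76,3.66,2.76,0,0,0,0]'

```text
clock: 0.9
tool_pos: [0.4131, 0.3473, 0.2345]
orientation: [180.0, 0.0, -16.9]
force: [0.8, 0.9, 0.4]
opening: 0.0877
gripper_force: 0.0
```

Emit:
move_arm --moves '[8.76,3.66,2.76,0,0,0,0,8.76,3.66,2.76,0,0,0,0,8.76,3.66,2.76,0,0,0,0,8.76,3.66,2.76,0,0,0,0,8.76,1.96,4.19,0,0,0,0,8.76,1.96,4.19,0,0,0,0,8.76,1.96,4.19,0,0,0,0,8.76,1.96,4.19,0,0,0,0]'

```text
clock: 1.7
tool_pos: [0.5462, 0.0157, 0.2344]
orientation: [180.0, 0.0, -16.9]
force: [1.7, -0.0, 0.2]
opening: 0.0875
gripper_force: 0.0
```

Emit:
move_arm --moves '[8.76,1.96,4.19,0,0,0,0,8.76,1.96,4.19,0,0,0,0,8.76,1.96,4.19,0,0,0,0,8.76,1.96,4.19,0,0,0,0,8.76,1.96,4.19,0,0,0,0,8.76,1.96,4.19,0,0,0,0,8.76,1.96,4.19,0,0,0,0,8.76,1.96,4.19,0,0,0,0]'

```text
clock: 2.5
tool_pos: [0.5986, -0.3506, 0.2341]
orientation: [-180.0, 0.0, -16.9]
force: [0.2, 0.8, 0.2]
opening: 0.0873
gripper_force: 0.0
```

Emit:
move_arm --moves '[8.76,0,0,0,0,0,-0.1265,8.76,0,0,0,0,0,-0.1265,8.76,0,0,0,0,0,-0.1265,8.76,0,0,0,0,0,-0.1265,8.76,0,0,0,0,0,0]'

```text
clock: 3.0
tool_pos: [0.5985, -0.3487, 0.2339]
orientation: [-180.0, 0.0, 12.1]
force: [-0.3, -0.6, 1.2]
opening: 0.0872
gripper_force: 0.0
```

```bash
cat >> h.py <<'E'
def go(x,y,z,yaw):
    o=ctrl.get_obs(); t=np.radians(o["orientation"][2]); d=np.array([x,y,z])-o["tool_pos"]
    s=[np.cos(t)*d[0]+np.sin(t)*d[1], np.sin(t)*d[0]-np.cos(t)*d[1], -d[2]]
    a=(yaw-o["orientation"][2]+90)%180-90
    print("shift cm",np.round(np.array(s)*100,2),"turnz rad %.3f"%-np.radians(a),"pose",np.round(o["tool_pos"],4),np.round(o["orientation"],1),"j",np.round(o["joint_pos"],0),"t %.1f"%o["clock"])
E
python3 - <<'E'
from h import *
go(.599,-.349,.014,12)
m,p,d=snap("wrist"); save("w1.png",p); P=cloud(m,d); np.savez("w1.npz",p=p,d=d,T=m["cam_to_world"])
print(np.round(m["cam_to_world"],3).tolist(),m["vertical_fov"])
W=(P[...,2]>.01)&(P[...,2]<.028)&(p.max(2)<110)
nl,l,s,_=cv2.connectedComponentsWithStats(W.astype(np.uint8))
for i in range(1,nl):
    if s[i,4]>1500:
        Q=P[l==i]; r=cv2.minAreaRect(np.float32(Q[:,:2]*1000)); print(s[i],np.round(r[0],1),np.round(r[1],1),round(r[2],1),np.median(Q[:,2]))
E
```

```text
shift cm [ 0.04  0.04 21.99] turnz rad 0.002 pose [ 0.5985 -0.3487  0.2339] [-180.     0.    12.1] j [-14.  22.   3.  -0. -71. 116.] t 3.0
[[0.211, -0.934, -0.289, 0.675], [-0.977, -0.202, -0.061, -0.332], [-0.001, 0.296, -0.955, 0.384], [0.0, 0.0, 0.0, 1.0]] 71.03385028357539
[ 298  169   41   83 3147] [ 596.9 -350.9] [92.5 43.2] 14.3 0.018659555252925175
```

View pics/w1.png

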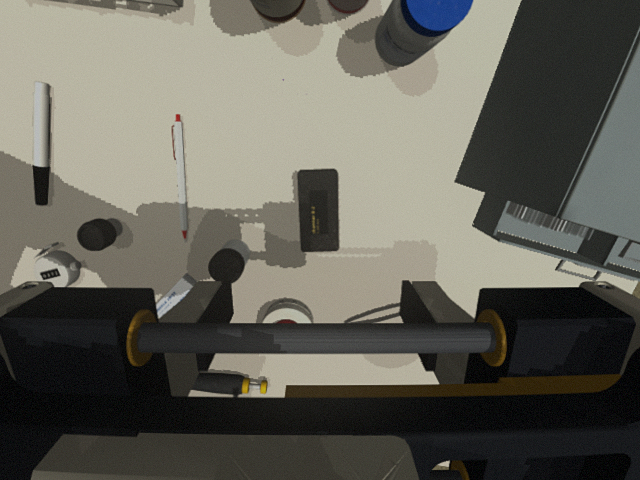

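Emit:
move_arm --moves '[8.76,-0.1,0.1,4,0,0,-0.035,8.76,0,0,4.5,0,0,0,8.76,0,0,4.5,0,0,0,8.76,0,0,4.5,0,0,0,8.76,0,0,3.0,0,0,0,8.76,0,0,1.4,0,0,0,8.76,0,0,0,0,0,0]'

```text
clock: 3.75
tool_pos: [0.5968, -0.3495, 0.0135]
orientation: [-179.9, 0.2, 13.9]
force: [-0.6, -0.8, 0.1]
opening: 0.0879
gripper_force: 0.0
```

Emit:
move_arm --moves '[3.5,0,0,0,0,0,0,3.5,0,0,0,0,0,0,3.5,0,0,0,0,0,0,3.5,0,0,0,0,0,0,3.5,0,0,0,0,0,0,3.5,0,0,0,0,0,0]'

```text
clock: 4.35
tool_pos: [0.5982, -0.3499, 0.016]
orientation: [180.0, -0.0, 14.0]
force: [-0.1, -0.3, 0.5]
opening: 0.0449
gripper_force: 0.3
```

Emit:
move_arm --moves '[3.5,0,0,0,0,0,0,3.5,0,0,0,0,0,0,3.5,0,0,0,0,0,0,3.5,0,0,-1.0,0,0,0,3.5,0,0,-3,0,0,0,3.5,0,0,-4,0,0,0,3.5,0,0,-3,0,0,0,3.5,0,0,0,0,0,0]'

```text
clock: 5.15
tool_pos: [0.6007, -0.3511, 0.1317]
orientation: [179.7, -0.4, 14.1]
force: [0.2, -0.1, -0.2]
opening: 0.0437
gripper_force: 30.0
```

```bash
python3 - <<'E'
from h import *
go(.495,.2333,.021,-1.6); print(ctrl.get_obs()["gripper_force"],ctrl.get_obs()["opening"])
E
```

```text
shift cm [  3.98 -59.25  11.07] turnz rad 0.274 pose [ 0.6007 -0.3511  0.1317] [179.7  -0.4  14.1] j [-14.  26.  -4.   0. -59. 118.] t 5.2
29.999812245368958 0.04366075187691158
```

Emit:
move_arm --moves '[3.5,0.27,-3.94,0,0,0,0,3.5,0.27,-3.94,0,0,0,0,3.5,0.27,-3.94,0,0,0,0,3.5,0.27,-3.94,0,0,0,0,3.5,0.27,-3.94,0,0,0,0,3.5,0.27,-3.94,0,0,0,0,3.5,0.27,-3.94,0,0,0,0,3.5,0.27,-3.94,0,0,0,0]'

```text
clock: 5.95
tool_pos: [0.5417, -0.0374, 0.1255]
orientation: [-180.0, 0.0, 14.0]
force: [-0.2, 0.2, -0.8]
opening: 0.0435
gripper_force: 30.0
```

Emit:
move_arm --moves '[3.5,0.27,-3.94,0,0,0,0,3.5,0.27,-3.94,0,0,0,0,3.5,0.27,-3.94,0,0,0,0,3.5,0.27,-3.94,0,0,0,0,3.5,0.27,-3.94,0,0,0,0,3.5,0.27,-3.94,0,0,0,0,3.5,0.27,-3.94,0,0,0,0]'

```text
clock: 6.65
tool_pos: [0.493, 0.2347, 0.1255]
orientation: [-180.0, 0.0, 14.0]
force: [1.6, 0.0, -0.7]
opening: 0.0432
gripper_force: 30.0
```

Emit:
move_arm --moves '[3.5,0,0,2,0,0,0.0913,3.5,0,0,2,0,0,0.0913,3.5,0,0,2,0,0,0.0913,3.5,0,0,0,0,0,0,3.5,0,0,0,0,0,0]'

```text
clock: 7.15
tool_pos: [0.4938, 0.2331, 0.0656]
orientation: [179.9, 0.0, -1.5]
force: [-0.1, 0.4, 0.6]
opening: 0.0437
gripper_force: 30.0
```

```bash
python3 - <<'E'
from h import *
go(.495,.2333,.021,-1.6); print(ctrl.get_obs()["gripper_force"],ctrl.get_obs()["opening"])
m,p,d=snap("wrist"); save("w2.png",p)
E
```

```text
shift cm [ 0.12 -0.03  4.46] turnz rad 0.002 pose [0.4938 0.2331 0.0656] [179.9   0.   -1.5] j [ 46.  18. -28.   0. -44.  43.] t 7.2
30.000151991844177 0.04372866334594912
```

View pics/w2.png

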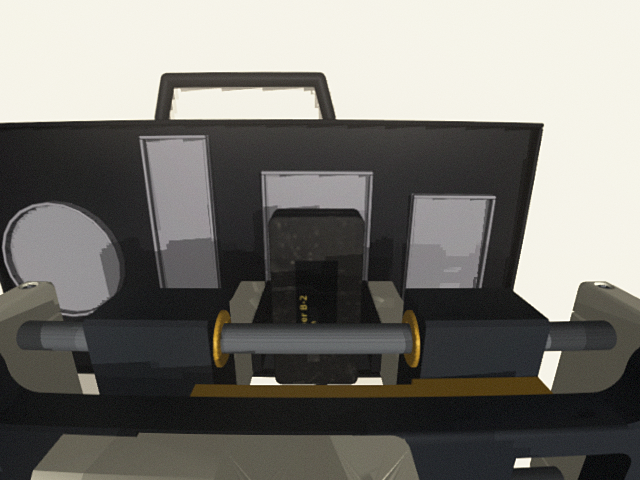

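Emit:
move_arm --moves '[3.5,0.1,0,2.0,0,0,0,3.5,0,0,1.5,0,0,0,3.5,0,0,0.7,0,0,0,3.5,0,0,0.2,0,0,0,3.5,0,0,0,0,0,0]'

```text
clock: 7.7
tool_pos: [0.4952, 0.2335, 0.0222]
orientation: [-180.0, -0.0, -1.6]
force: [0.1, 0.2, -0.4]
opening: 0.0438
gripper_force: 30.0
```

Emit:
move_arm --moves '[3.5,0,0,0.1,0,0,0,3.5,0,0,0,0,0,0,5.5,0,0,0,0,0,0,5.5,0,0,0,0,0,0,5.5,0,0,0,0,0,0,5.5,0,0,0,0,0,0]'

```text
clock: 8.3
tool_pos: [0.4949, 0.2333, 0.0207]
orientation: [-180.0, -0.0, -1.6]
force: [0.2, 0.1, 0.9]
opening: 0.0553
gripper_force: 0.0
```

Emit:
move_arm --moves '[5.5,0,0,-1,0,0,0,5.5,0,0,-3,0,0,0,5.5,0,0,-5,0,0,0,5.5,0,0,-5,0,0,0,5.5,0,0,-4,0,0,0,5.5,0,0,0,0,0,0]'

```text
clock: 8.9
tool_pos: [0.4976, 0.2351, 0.2081]
orientation: [-179.6, -0.5, -1.6]
force: [0.1, 1.5, -0.6]
opening: 0.0553
gripper_force: 0.0
```

```bash
python3 - <<'E'
from h import *
go(.4525,-.2034,.015,-37.2)
m,p,d=snap("top"); P=cloud(m,d); u=np.indices((480,640))[1]; v=np.indices((480,640))[0]
W=(P[...,2]>.015)&(u>160)&(u<300)&(v>215)&(v<295)
Q=P[W]; r=cv2.minAreaRect(np.float32(Q[:,:2]*1000)); print(W.sum(),r,np.percentile(Q[:,2],[5,50,95]))
E
```

```text
shift cm [-3.29 43.95 19.31] turnz rad 0.621 pose [0.4976 0.2351 0.2081] [-179.6   -0.5   -1.6] j [ 46.  10. -18.   0. -62.  43.] t 8.9
5710 ((470.09063720703125, 202.2977294921875), (351.5915832519531, 242.3772735595703), 80.27617645263672) [0.02775023 0.60972575 0.6437713 ]
```

Emit:
move_arm --moves '[8,-0.275,3.98,0,0,0,0,8,-0.275,3.98,0,0,0,0,8,-0.275,3.98,0,0,0,0,8,-0.275,3.98,0,0,0,0,8,-0.275,3.98,0,0,0,0,8,-0.275,3.98,0,0,0,0,8,-0.275,3.98,0,0,0,0,8,-0.275,3.98,0,0,0,0]'

```text
clock: 9.75
tool_pos: [0.4626, -0.086, 0.2001]
orientation: [180.0, 0.1, -1.6]
force: [0.8, 0.3, -0.4]
opening: 0.08
gripper_force: 0.0
```

Emit:
move_arm --moves '[8,-0.275,3.98,0,0,0,0,8,-0.275,3.98,0,0,0,0,8,-0.275,3.98,0,0,0,0,8,0,0,0,0,0,0,8,0,0,0,0,0,0]'

```text
clock: 10.25
tool_pos: [0.451, -0.2043, 0.1998]
orientation: [-180.0, 0.1, -1.8]
force: [0.2, 0.0, 0.5]
opening: 0.0796
gripper_force: 0.0
```

```bash
cat >> h.py <<'E'
def rects(P,W,mn=1000):
    nl,l,s,_=cv2.connectedComponentsWithStats(W.astype(np.uint8))
    for i in range(1,nl):
        if s[i,4]>mn:
            Q=P[l==i]; r=cv2.minAreaRect(np.float32(Q[:,:2]*1000)); print(s[i],np.round(r[0],1),np.round(r[1],1),round(r[2],1),"z",np.round(np.percentile(Q[:,2],[5,50,95]),4))
E
python3 - <<'E'
from h import *
go(.4525,-.2034,.015,-37.2)
m,p,d=snap("wrist"); save("w3.png",p); P=cloud(m,d)
rects(P,(P[...,2]>.009)&(P[...,2]<.03),600)
m,p,d=snap("top"); P=cloud(m,d); u=np.indices((480,640))[1]; v=np.indices((480,640))[0]
rects(P,(P[...,2]>.015)&(u>160)&(u<300)&(v>215)&(v<295),100)
E
```

```text
shift cm [ 0.15 -0.09 18.48] turnz rad 0.618 pose [ 0.451  -0.2043  0.1998] [-1.8e+02  1.0e-01 -1.8e+00] j [ -2.   5. -24.  -0. -61.  90.] t 10.2
[ 111    0   34  137 2097] [595.1 -34.2] [ 16.7 118.1] 89.1 z [0.0101 0.014  0.016 ]
[ 288  183   55   66 1703] [ 450.2 -202.8] [28.1 64.3] 57.0 z [0.0135 0.0148 0.016 ]
[421 185  61  61 796] [ 456.2 -332.1] [34.8 64.4] 55.0 z [0.0115 0.0285 0.0299]
[ 145  193   52   45 1731] [458.  -53.3] [45.  47.9] 65.0 z [0.0134 0.0219 0.0239]
[ 280  299  115   24 1531] [ 334.6 -223.2] [ 24.2 128.8] 6.5 z [0.0121 0.0211 0.0256]
[234 237  19  35 590] [414.2 172.7] [296.7  86.7] 36.6 z [0.0188 0.0255 0.0318]
```

View pics/w3.png

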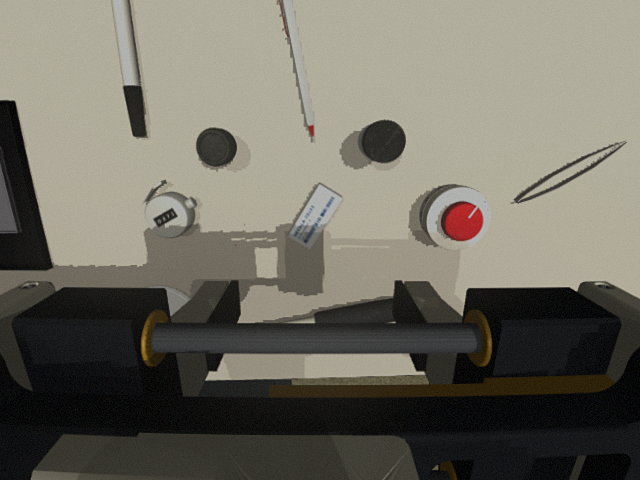

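Emit:
move_arm --moves '[7,0,0,1,0,0,0.113,7,0,0,2,0,0,0.113,7,0,0,3,0,0,0.113,7,0,0,4,0,0,0.113,7,0,0,4,0,0,0.113,7,0,0,3,0,0,0,7,0,0,1.5,0,0,0,7,0,0,0,0,0,0]'

```text
clock: 11.15
tool_pos: [0.4506, -0.2022, 0.0135]
orientation: [179.9, 0.2, -33.9]
force: [-0.7, 0.2, 0.3]
opening: 0.0699
gripper_force: 0.0
```

Emit:
move_arm --moves '[2,0,0,0,0,0,0,2,0,0,0,0,0,0,2,0,0,0,0,0,0,2,0,0,0,0,0,0,2,0,0,0,0,0,0,2,0,0,0,0,0,0,2,0,0,0,0,0,0,2,0,0,0,0,0,0]'

```text
clock: 11.95
tool_pos: [0.4522, -0.2036, 0.0159]
orientation: [-180.0, -0.0, -34.0]
force: [-0.9, 0.8, 6.2]
opening: 0.0277
gripper_force: 30.0
```

Emit:
move_arm --moves '[2,0,0,-1,0,0,0,2,0,0,-3,0,0,0,2,0,0,-4,0,0,0,2,0,0,-3,0,0,-0.113,2,0,0,0,0,0,-0.113,2,0,0,0,0,0,-0.113,2,0,0,0,0,0,-0.113,2,0,0,0,0,0,-0.113]'

```text
clock: 12.75
tool_pos: [0.4519, -0.2035, 0.1262]
orientation: [-180.0, -0.0, -1.4]
force: [-0.3, 1.3, -0.3]
opening: 0.0273
gripper_force: 30.0
```

```bash
python3 - <<'E'
from h import *
go(.4925,.147,.0215,-1.6); print(ctrl.get_obs()["gripper_force"],ctrl.get_obs()["opening"])
m,p,d=snap("top"); save("t2.png",cv2.resize(p[200:310,140:320],(720,440))); P=cloud(m,d); u=np.indices((480,640))[1]; v=np.indices((480,640))[0]
rects(P,(P[...,2]>.015)&(u>160)&(u<300)&(v>215)&(v<295),100)
E
```

```text
shift cm [  3.21 -35.14  10.47] turnz rad 0.004 pose [ 0.4519 -0.2035  0.1262] [-180.    -0.    -1.4] j [ -1.  10. -30.  -0. -50.  90.] t 12.8
29.984486997127533 0.027308149474062186
[234 237  19  35 595] [414.  172.7] [296.   87.6] 36.5 z [0.0185 0.0249 0.0316]
```

View pics/t2.png

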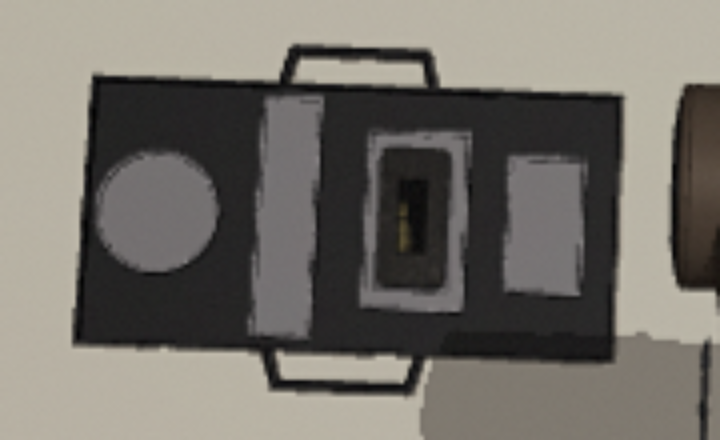

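Emit:
move_arm --moves '[2,0.4,-4.4,0,0,0,0,2,0.4,-4.4,0,0,0,0,2,0.4,-4.4,0,0,0,0,2,0.4,-4.4,0,0,0,0,2,0.4,-4.4,0,0,0,0,2,0.4,-4.4,0,0,0,0,2,0.4,-4.4,0,0,0,0,2,0.4,-4.3,0,0,0,0]'

```text
clock: 13.6
tool_pos: [0.4939, 0.1483, 0.1261]
orientation: [-180.0, -0.0, -1.8]
force: [1.5, -0.7, -0.8]
opening: 0.0275
gripper_force: 30.0
```

Emit:
move_arm --moves '[2,0,0,3,0,0,0,2,0,0,4,0,0,0,2,0,0,2,0,0,0,2,0,0,0.8,0,0,0,2,0,0,0.4,0,0,0,2,0,0,0,0,0,0]'

```text
clock: 14.2
tool_pos: [0.4945, 0.1465, 0.0241]
orientation: [-180.0, -0.0, -1.7]
force: [-0.3, 0.1, 0.0]
opening: 0.0274
gripper_force: 30.0
```

Emit:
move_arm --moves '[2,0,0,0.3,0,0,0,2,0,0,0,0,0,0,4.0,0,0,0,0,0,0,4.0,0,0,0,0,0,0,4.0,0,0,0,0,0,0,4.0,0,0,-1,0,0,0,4.0,0,0,-4,0,0,0,4,0,0,-5,0,0,0]'

```text
clock: 15.0
tool_pos: [0.4928, 0.1455, 0.1207]
orientation: [179.8, 0.2, -1.6]
force: [2.7, 1.1, -0.3]
opening: 0.0398
gripper_force: 0.0
```

Emit:
move_arm --moves '[5,0,0,-5,0,0,0,5,0,0,-3,0,0,0,5,0,0,0,0,0,0]'

```text
clock: 15.3
tool_pos: [0.4964, 0.1476, 0.2068]
orientation: [-179.7, -0.5, -1.6]
force: [0.3, 0.4, 0.5]
opening: 0.0496
gripper_force: 0.0
```

```bash
python3 - <<'E'
from h import *
go(.606,-.034,.012,-1.6)
E
```

```text
shift cm [11.46 17.85 19.48] turnz rad -0.000 pose [0.4964 0.1476 0.2068] [-179.7   -0.5   -1.6] j [ 38.   7. -22.   0. -61.  50.] t 15.3
```

Emit:
move_arm --moves '[5,2.33,3.55,0,0,0,0,5,2.33,3.55,0,0,0,0,5,2.33,3.55,0,0,0,0,5,2.33,3.55,0,0,0,0,5,2.33,3.55,0,0,0,0,5,0,0,0,0,0,0,5,0,0,0,0,0,0]'

```text
clock: 16.0
tool_pos: [0.6052, -0.0355, 0.2001]
orientation: [180.0, 0.1, -1.8]
force: [-0.3, -0.1, -0.5]
opening: 0.0502
gripper_force: 0.0
```

```bash
python3 - <<'E'
from h import *
m,p,d=snap("wrist"); save("w4.png",p); P=cloud(m,d)
rects(P,(P[...,2]>.006)&(P[...,2]<.03)&(P[...,0]>.5),600)
go(.606,-.034,.012,-1.6)
m,p,d=snap("top"); P=cloud(m,d); u=np.indices((480,640))[1]; v=np.indices((480,640))[0]
rects(P,(P[...,2]>.015)&(u>160)&(u<300)&(v>215)&(v<295),50)
E
```

```text
[   0    0  170   96 3822] [744.4 174.7] [ 66.8 184.5] 20.0 z [0.0088 0.0233 0.0292]
[531   0  49  31 716] [ 782.9 -252.6] [44.8 12. ] 59.8 z [0.0073 0.0175 0.0288]
[ 306  150   17  128 1777] [603.7 -33.6] [ 15.2 134.1] 89.3 z [0.0097 0.0139 0.0159]
[457 152  14 124 796] [ 597.9 -190.7] [135.9  10.5] 9.2 z [0.0062 0.0076 0.0091]
[   0  220  201   68 1548] [578.4 201.4] [227.5  50.4] 75.8 z [0.0065 0.0088 0.0106]
[  51  268   62   50 1649] [525.8 231.8] [69.2 52.4] 87.7 z [0.0072 0.0233 0.0249]
shift cm [ 0.1  -0.07 18.83] turnz rad -0.002 pose [ 0.605  -0.0347  0.2003] [ 1.8e+02  1.0e-01 -1.7e+00] j [ 15.  16. -11.  -0. -63.  73.] t 16.1
[ 223  216   77   79 4749] [451.4 167.1] [328.7 154. ] 62.7 z [0.5877 0.6879 0.7289]
```

View pics/w4.png

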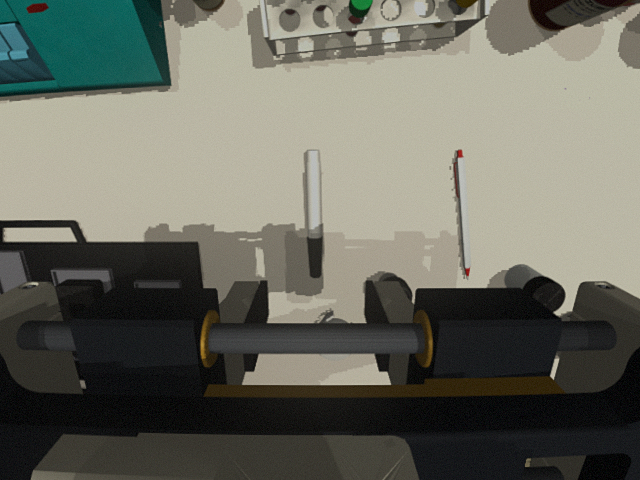

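Emit:
move_arm --moves '[5,-0.15,0,3,0,0,-0.012,5,0,0,4,0,0,0,5,0,0,4,0,0,0,5,0,0,4,0,0,0,5,0,0,3,0,0,0,5,0,0,0.8,0,0,0,5,0,0,0,0,0,0,5,0,0,0,0,0,0]'

```text
clock: 16.9
tool_pos: [0.605, -0.0336, 0.0143]
orientation: [-180.0, -0.1, -0.9]
force: [-0.4, 0.6, -0.0]
opening: 0.0499
gripper_force: 0.0
```

Emit:
move_arm --moves '[1,0,0,0,0,0,0,1,0,0,0,0,0,0,1,0,0,0,0,0,0,1,0,0,0,0,0,0,1,0,0,0,0,0,0,1,0,0,0,0,0,0,1,0,0,0,0,0,0,1,0,0,0,0,0,0]'

```text
clock: 17.7
tool_pos: [0.604, -0.0343, 0.0128]
orientation: [180.0, -0.0, -0.9]
force: [-1.1, 0.6, 5.0]
opening: 0.0143
gripper_force: 30.0
```

Emit:
move_arm --moves '[1,0,0,-1,0,0,0,1,0,0,-3,0,0,0,1,0,0,-4,0,0,0,1,0,0,-3,0,0,0,1,0,0,0,0,0,0,1,0,0,0,0,0,0]'

```text
clock: 18.3
tool_pos: [0.6042, -0.0341, 0.1237]
orientation: [-180.0, -0.1, -1.0]
force: [-0.5, -0.6, -0.0]
opening: 0.0144
gripper_force: 30.0
```

```bash
python3 - <<'E'
from h import *
go(.4973,.3194,.021,-1.6); print(ctrl.get_obs()["gripper_force"],ctrl.get_obs()["opening"])
m,p,d=snap("wrist"); save("w5.png",p[100:420,150:500]); P=cloud(m,d)
rects(P,(P[...,2]>.09)&(P[...,2]<.14)&(P[...,0]>.61),100)
m,p,d=snap("top"); P=cloud(m,d); u=np.indices((480,640))[1]; v=np.indices((480,640))[0]
rects(P,(P[...,2]>.015)&(P[...,2]<.05)&(u>160)&(u<300)&(v>215)&(v<295),50)
E
```

```text
shift cm [-11.29 -35.17  10.27] turnz rad 0.011 pose [ 0.6042 -0.0341  0.1237] [-1.8e+02 -1.0e-01 -1.0e+00] j [ 15.  19. -17.  -0. -54.  74.] t 18.3
29.98457488585018 0.014420534006292215
[ 269  162   95  145 5040] [637.7 -27.4] [63.6 44. ] 15.8 z [0.1206 0.1251 0.135 ]
[234 237  14  35 276] [495.3 239. ] [91.  35.3] 1.8 z [0.0192 0.0251 0.0309]
```

View pics/w5.png

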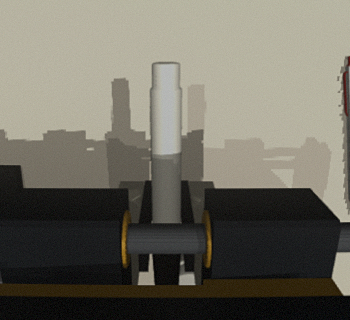

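Emit:
move_arm --moves '[1,-1.41,-4.4,0,0,0,0,1,-1.41,-4.4,0,0,0,0,1,-1.41,-4.4,0,0,0,0,1,-1.41,-4.4,0,0,0,0,1,-1.41,-4.4,0,0,0,0,1,-1.41,-4.4,0,0,0,0,1,-1.41,-4.4,0,0,0,0,1,-1.41,-4.4,0,0,0,0.011]'

```text
clock: 19.2
tool_pos: [0.4956, 0.3208, 0.1213]
orientation: [179.9, 0.1, -1.6]
force: [1.2, 0.4, 0.4]
opening: 0.0143
gripper_force: 30.0
```

Emit:
move_arm --moves '[1,0,0,3,0,0,0,1,0,0,4,0,0,0,1,0,0,2,0,0,0,1,0,0,0.8,0,0,0,1,0,0,0.3,0,0,0,1,0,0,0,0,0,0,1,0,0,0,0,0,0]'

```text
clock: 19.9
tool_pos: [0.4977, 0.32, 0.0226]
orientation: [-179.9, -0.1, -1.6]
force: [-0.2, 0.2, -0.0]
opening: 0.0145
gripper_force: 30.0
```

Emit:
move_arm --moves '[1,0,0,0.25,0,0,0,1,0,0,0,0,0,0,1.6,0,0,0,0,0,0,1.9,0,0,0,0,0,0,2.5,0,0,0,0,0,0,3.5,0,0,0,0,0,0,3.5,0,0,-1,0,0,0,3.5,0,0,-3,0,0,0]'

```text
clock: 20.7
tool_pos: [0.4956, 0.3181, 0.0574]
orientation: [179.8, 0.2, -1.6]
force: [1.3, -0.2, -0.3]
opening: 0.0348
gripper_force: 0.0
```

Emit:
move_arm --moves '[5,0,0,-5,0,0,0,5,0,0,-5,0,0,0,5,0,0,-4,0,0,0,8,0,0,0,0,0,0,8,0,0,0,0,0,0]'

```text
clock: 21.2
tool_pos: [0.4973, 0.3199, 0.2012]
orientation: [-179.8, -0.1, -1.6]
force: [-0.8, -1.5, -0.1]
opening: 0.0606
gripper_force: 0.0
```

```bash
python3 - <<'E'
from h import *
go(.4580,-.0533,.2,-1.6)
m,p,d=snap("wrist"); save("w6.png",p)
E
```

```text
shift cm [-2.89 37.42  0.12] turnz rad 0.000 pose [0.4973 0.3199 0.2012] [-1.798e+02 -1.000e-01 -1.600e+00] j [ 52.  14. -13.  -0. -63.  37.] t 21.2
```

View pics/w6.png

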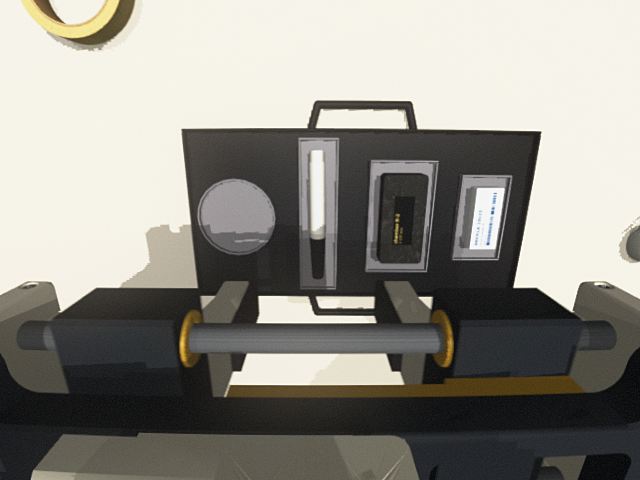

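Emit:
move_arm --moves '[8,-0.32,4.15,0,0,0,0,8,-0.32,4.15,0,0,0,0,8,-0.32,4.15,0,0,0,0,8,-0.32,4.15,0,0,0,0,8,-0.32,4.15,0,0,0,0,8,-0.32,4.15,0,0,0,0,8,-0.32,4.15,0,0,0,0,8,-0.32,4.15,0,0,0,0]'

```text
clock: 22.05
tool_pos: [0.461, -0.0134, 0.1981]
orientation: [180.0, 0.1, -1.6]
force: [1.2, -0.5, -0.4]
opening: 0.0802
gripper_force: 0.0
```

Emit:
move_arm --moves '[8,-0.3,4.15,0,0,0,0,8,0,0,0,0,0,0,8,0,0,0,0,0,0]'

```text
clock: 22.35
tool_pos: [0.4573, -0.0541, 0.1982]
orientation: [180.0, 0.1, -1.7]
force: [-1.1, 0.7, -0.0]
opening: 0.0802
gripper_force: 0.0
```

```bash
python3 - <<'E'
from h import *
go(.4580,-.0533,.2,-1.6)
m,p,d=snap("wrist"); P=cloud(m,d); np.savez("w7.npz",p=p,d=d,P=P)
# orthographic view: 5 px/mm? warp plane z=.022 to world grid, 120 mm around
T=np.array(m["cam_to_world"]); n=600
gx,gy=np.meshgrid(.458+.06-np.arange(n)*.0002, -.0533+.06-np.arange(n)*.0002, indexing="ij")
R=T[:3,:3].T; X=np.stack([gx,gy,np.full_like(gx,.015)],-1).reshape(-1,3)
px,_=cv2.projectPoints(X,cv2.Rodrigues(R)[0],-R@T[:3,3],K(m),np.array(m["D"],float))
px=px.reshape(n,n,2).astype(np.float32)
o=cv2.remap(p,px[...,0],px[...,1],cv2.INTER_CUBIC); save("ortho.png",o)
print(px[300,300])
W=(P[...,2]>.004)&(P[...,2]<.03)&(np.hypot(P[...,0]-.458,P[...,1]+.0533)<.05)
for lo,hi in((.019,.0225),(.0225,.03),(.004,.019)):
    w=W&(P[...,2]>lo)&(P[...,2]<hi); Q=P[w][:,:2]*1000; c,r=cv2.minEnclosingCircle(np.float32(Q)); print(lo,w.sum(),np.round(Q.mean(0),1),np.round(c,1),round(r,1))
Q=P[W][:,:2]*1000; dd=np.hypot(*(Q-[458,-53.3]).T); q=P[W][dd>27]; print(len(q),np.round(q[::max(1,len(q)//25)]*1000,0).tolist())
E
```

```text
shift cm [ 0.07 -0.08 -0.18] turnz rad -0.002 pose [ 0.4573 -0.0541  0.1982] [ 1.8e+02  1.0e-01 -1.7e+00] j [ 18.   2. -28.  -0. -60.  70.] t 22.4
[315.32532 215.87967]
0.019 1102 [458.6 -53. ] [462.  -51.8] 27.4
0.0225 466 [457.1 -52.5] [457.5 -52.8] 20.6
0.004 270 [475.5 -56.1] [463.9 -53.5] 29.1
91 [[492.0, -50.0, 9.0], [492.0, -49.0, 13.0], [491.0, -47.0, 11.0], [492.0, -50.0, 18.0], [490.0, -46.0, 12.0], [491.0, -49.0, 18.0], [489.0, -44.0, 12.0], [490.0, -47.0, 18.0], [490.0, -50.0, 18.0], [489.0, -45.0, 19.0], [489.0, -48.0, 18.0], [488.0, -44.0, 20.0], [488.0, -47.0, 17.0], [487.0, -44.0, 19.0], [485.0, -41.0, 8.0], [486.0, -44.0, 18.0], [485.0, -43.0, 19.0], [484.0, -42.0, 18.0], [483.0, -41.0, 18.0], [481.0, -38.0, 18.0], [480.0, -38.0, 18.0], [474.0, -77.0, 14.0], [473.0, -77.0, 14.0], [473.0, -76.0, 15.0], [471.0, -30.0, 6.0], [470.0, -29.0, 7.0], [470.0, -79.0, 15.0], [470.0, -79.0, 16.0], [469.0, -79.0, 16.0], [467.0, -80.0, 15.0], [465.0, -79.0, 14.0]]
```

View pics/ortho.png

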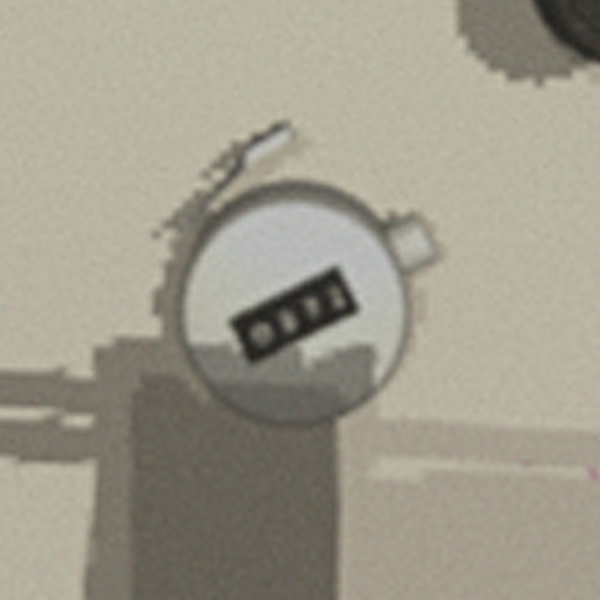

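Emit:
move_arm --moves '[7.6,0,-0.1,1,0,0,-0.139,7.6,0,0,1,0,0,-0.139,7.6,0,0,1,0,0,-0.139,7.6,0,0,1,0,0,-0.139,7.6,0,0,1,0,0,-0.139,7.6,0,0,1,0,0,-0.139,7.6,0,0,1,0,0,-0.139,7.6,0,0,1,0,0,-0.139]'

```text
clock: 23.2
tool_pos: [0.4582, -0.0507, 0.1183]
orientation: [-180.0, 0.0, 62.6]
force: [0.2, 0.4, 0.2]
opening: 0.076
gripper_force: 0.0
```

Emit:
move_arm --moves '[7.6,0,0,1,0,0,-0.138,7.6,0,0,2,0,0,0,7.6,0,0,0,0,0,0,7.6,0,0,0,0,0,0]'

```text
clock: 23.6
tool_pos: [0.458, -0.0513, 0.0889]
orientation: [-179.9, 0.1, 70.1]
force: [1.0, 0.3, -0.2]
opening: 0.0763
gripper_force: 0.0
```

```bash
python3 - <<'E'
from h import *
go(.4575,-.0528,.0155,70)
E
```

```text
shift cm [-0.16 -0.    7.34] turnz rad 0.002 pose [ 0.458  -0.0513  0.0889] [-1.799e+02  1.000e-01  7.010e+01] j [ 18.   9. -37.   0. -44. 142.] t 23.6
```

Emit:
move_arm --moves '[7.6,-0.1,0,3,0,0,0,7.6,0,0,3,0,0,0,7.6,0,0,1.3,0,0,0,7.6,0,0,0,0,0,0,4.0,0,0,0,0,0,0,4.0,0,0,0,0,0,0,4.0,0,0,0,0,0,0,4.0,0,0,0,0,0,0]'

```text
clock: 24.4
tool_pos: [0.4583, -0.0528, 0.0169]
orientation: [179.9, -0.1, 70.0]
force: [0.1, 0.2, -0.0]
opening: 0.0496
gripper_force: 0.0
```

Emit:
move_arm --moves '[4.0,0,0,0,0,0,0,4.0,0,0,0,0,0,0,4.0,0,0,0,0,0,0]'

```text
clock: 24.7
tool_pos: [0.4582, -0.0529, 0.0166]
orientation: [180.0, -0.0, 70.0]
force: [-1.3, 1.2, 5.9]
opening: 0.0441
gripper_force: 30.0
```

Emit:
move_arm --moves '[4.0,0,0,-1,0,0,0,4.0,0,0,-3,0,0,0,4.0,0,0,-4,0,0,0,4.0,0,0,-3,0,0,0,4.0,0,0,0,0,0,0,4.0,0,0,0,0,0,0]'

```text
clock: 25.3
tool_pos: [0.4579, -0.0529, 0.127]
orientation: [179.9, -0.1, 70.0]
force: [-0.2, -0.0, -1.4]
opening: 0.044
gripper_force: 30.0
```

```bash
python3 - <<'E'
from h import *
go(.494,.4055,.022,70); print(ctrl.get_obs()["gripper_force"],ctrl.get_obs()["opening"])
m,p,d=snap("wrist"); save("w8.png",p)
E
```

```text
shift cm [ 44.31 -12.27  10.5 ] turnz rad 0.000 pose [ 0.4579 -0.0529  0.127 ] [ 1.799e+02 -1.000e-01  7.000e+01] j [ 18.   6. -34.  -0. -50. 142.] t 25.3
29.978922159170907 0.04402467577852709
```

View pics/w8.png

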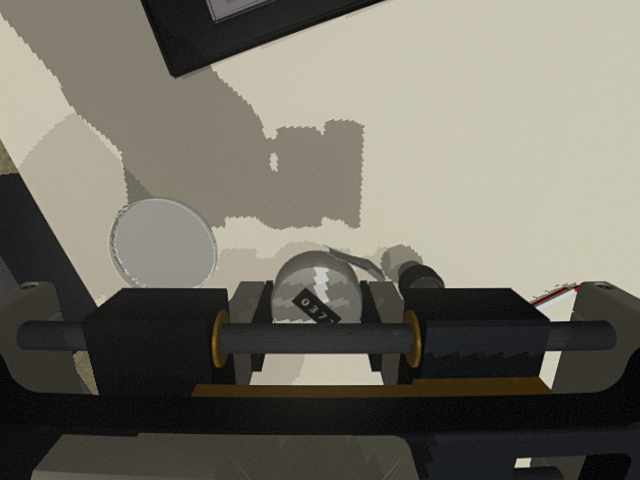

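Emit:
move_arm --moves '[4,4.43,-1.23,0,0,0,0,4,4.43,-1.23,0,0,0,0,4,4.43,-1.23,0,0,0,0,4,4.43,-1.23,0,0,0,0,4,4.43,-1.23,0,0,0,0,4,4.43,-1.23,0,0,0,0,4,4.43,-1.23,0,0,0,0,4,4.43,-1.23,0,0,0,0]'

```text
clock: 26.15
tool_pos: [0.4854, 0.3149, 0.1243]
orientation: [-179.9, 0.2, 70.0]
force: [1.2, -0.0, -0.8]
opening: 0.0442
gripper_force: 30.0
```

Emit:
move_arm --moves '[4,4.43,-1.23,0,0,0,0,4,4.43,-1.23,0,0,0,0,4,0,0,3,0,0,0,4,0,0,3,0,0,0,4,0,0,2.5,0,0,0,4,0,0,1,0,0,0,4,0,0,0.5,0,0,0,4,0,0,0,0,0,0]'

```text
clock: 26.95
tool_pos: [0.4935, 0.4051, 0.0256]
orientation: [-180.0, 0.1, 70.0]
force: [0.8, 0.6, 0.1]
opening: 0.0442
gripper_force: 30.0
```

```bash
python3 - <<'E'
from h import *
go(.494,.4055,.022,70); o=ctrl.get_obs(); print(o["gripper_force"],o["opening"],o["force"])
E
```

```text
shift cm [0.06 0.04 0.36] turnz rad 0.001 pose [0.4935 0.4051 0.0256] [-1.8e+02  1.0e-01  7.0e+01] j [ 57.  28. -17.   0. -44. 103.] t 26.9
29.97923726634326 0.04421003834310492 [0.84453353 0.58654295 0.08260866]
```

Emit:
move_arm --moves '[4,0,0,0.35,0,0,0,4,0,0,0,0,0,0,6.5,0,0,0,0,0,0,7.5,0,0,0,0,0,0,7.5,0,0,0,0,0,0,7.5,0,0,0,0,0,0,7.5,0,0,-1,0,0,0,7.5,0,0,-4,0,0,0]'

```text
clock: 27.75
tool_pos: [0.4915, 0.4031, 0.0695]
orientation: [-179.8, 0.4, 70.0]
force: [0.7, -0.3, 0.9]
opening: 0.0744
gripper_force: 0.0
```

Emit:
move_arm --moves '[7.5,0,0,-5,0,0,0,7.5,0,0,-5,0,0,0,7.5,4,0,-3,0,0,0,7.5,4,0,0,0,0,0,7.5,0,0,0,0,0,0,7.5,0,0,0,0,0,0]'

```text
clock: 28.35
tool_pos: [0.5205, 0.4809, 0.2024]
orientation: [-180.0, 0.0, 70.1]
force: [0.1, -0.5, -0.8]
opening: 0.0749
gripper_force: 0.0
```

```bash
python3 - <<'E'
from h import *
go(.494,.4055,.022,70)
m,p,d=snap("scene"); save("s2.png",p); P=cloud(m,d)
W=(P[...,2]>.0125)&(P[...,2]<.04)&(P[...,0]>.4)&(P[...,0]<.58)&(P[...,1]>.1)&(P[...,1]<.46)
rects(P,W,60)
m,p,d=snap("wrist"); save("w9.png",p)
E
```

```text
shift cm [-7.99  0.08 18.04] turnz rad 0.001 pose [0.5205 0.4809 0.2024] [-180.     0.    70.1] j [ 58.  25.   3.  -0. -68. 102.] t 28.4
[178 171  21  18 266] [497.7 404.5] [54.5 49. ] 54.9 z [0.0147 0.0255 0.0295]
[191 179  43  34 256] [497.3 315.3] [ 15.4 136.1] 89.6 z [0.0134 0.0181 0.0219]
[217 196  39  32 622] [494.7 230. ] [47.8 94.4] 88.3 z [0.0149 0.0232 0.0264]
[250 217  26  24 305] [491.9 149.7] [38.7 66.2] 90.0 z [0.0149 0.0201 0.0232]
```

View pics/s2.png

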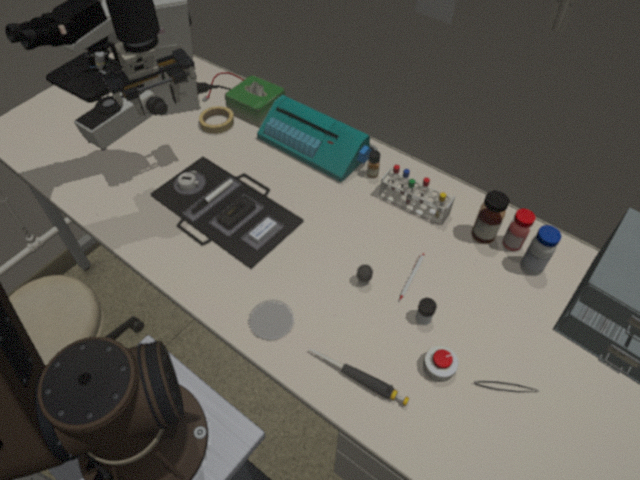

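View pics/w9.png

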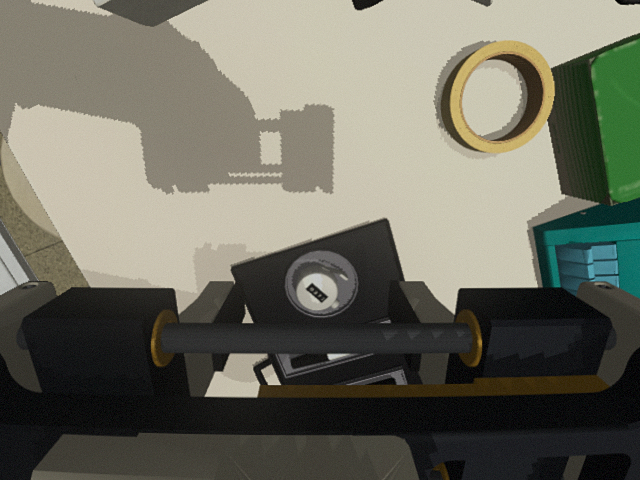

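The scene picture shows the tally at (190,182), the marker at (213,196), the case at (237,211) and the carton at (263,232), each in its pocket. The heights measured are those of items lying on the pocket floors. In the wrist picture the tally sits inside the round pocket at (320,287). The pen and the timer have not moved.

```bash
python3 -c "
from h import *
print(ctrl.close_job())"
```

```text
the job is handed in; nothing more can be done
None
```

The kit is packed: case, carton, marker and tally counter each lie flat in their own pockets, in the order asked. The pen and timer were left where they were, and the job was handed in at about 28 s.

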